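# Zero the filling valve and open it two turns with its plug-in crank

## Task

Set the paste filler's valve for the next batch: lift the loose crank handle up off its forked hook, plug it fully home in the socket on the red handwheel, and with it turn the wheel clockwise until the valve stops shut, then open it again by exactly two full turns. Finish while still holding the crank handle in the wheel, ready to shut the valve again when paste comes, and leave the jars and the other things as they stand.

Things in the scene. Friction and masses are not known exactly. Their poses are not given: they have to be found in the camera images.
- crank_handle: Loose crank handle, about 100 g: round black grip (24 mm diameter, from 6 to 62 mm above the origin), steel collar (28 mm diameter, 6 mm thick) and below it a steel pin (12 mm diameter, 32 mm long, the last 9 mm tapering to 6 mm). Origin on its axis at the underside of the collar, z up. It starts upright, hanging by its collar in the forked hook. Any grasp yaw will do; the pin can turn in the socket.
- fork (a point): Centre of the forked hook on its small grey-based stand, at the upper face of the prongs (205 mm up), where the underside of the collar rests; x points back to the post, the fork opens to -x. Slot 15 mm wide, prongs 5 mm thick with 5.5 mm high lips at their tips, 21 mm from this point: straight up is free.
- socket (a point): Mouth of the steel socket on the red handwheel: an upright round through hole, 14 mm in diameter, 28 mm deep, in a 26 mm wide boss 55 mm from the wheel's axis. The point is on the hole's axis at the boss's upper face (218 mm up) and travels with the wheel. The handle is home when its collar's underside is here. Nothing on the wheel stands higher than the boss.
- wheel_axis (a point): The handwheel's upright axis, at the height of the socket's mouth; it stays put. The point's x points from the valve to the steel hopper, whose front is 115 mm behind the axis and whose lid handle, its highest part, is 243 mm up.
- handwheel (a joint): Wheel angle, rad: 0 is shut, a hard stop; grows as it opens, anticlockwise seen from above, 6.283 a turn, up to 20.4. At value q the socket lies at angle q + 180 degrees, anticlockwise, from the x axis of point wheel_axis. Begins between 1.2 and 4.8. Turns with 2 to 3 N at the socket and stays where it is left. The brass spindle in its hub rises 2.5 mm a turn.
- waiting_jar: Empty glass jar, 70 mm wide, 112 mm high, on the filler's platen under the nozzle; origin at the centre of its underside. Leave it.
- full_jar_a: Jar of dark paste, 70 mm wide, 112 mm high; origin under its centre. Leave it.
- full_jar_b: Jar of light paste, 70 mm wide, 113 mm high; origin under its centre. Leave it.
- jar_funnel: White jar funnel stood on its mouth, 68 mm wide, 72 mm high; origin under its centre. Leave it.
- tally: Tally counter, 44 x 51 x 30 mm; origin under its centre. Leave it.

How it is judged:
By the outcome, as a careful person would: the job done as asked, in the order asked, and still so for the second after the job is handed in, while the arm keeps its last pose, push and grip.
It also fails if it takes over 72 s, if anything falls off the work surface, if the arm or the gripper's body presses on something with over 40 N, if the wrist force passes 120 N, or if a joint passes its speed limit or range.

## Robot

A 6-joint arm with a two-finger parallel gripper is mounted at the origin on a cart in front of the work surface, level with it; the furniture and walls round the work are solid. World frame = base frame: x ahead of the robot, y to its left, z up, the work surface at z = 0. Lengths are in m, angles in rad, forces in N, time in s.
With the tool pointing down it reaches from about 0.4 to 0.925 m from the base axis. Payload 12.5 kg.
Tool frame: the origin (TCP) lies on the centre line of the jaws, within the pads' length; the fingertips stand ahead of it and the grasp point (between the pads) lies 6 mm ahead of it (nose_length is the z of the fingertips in the tool frame, in m); z points along the fingers, y is the line along which they close (so a half turn about z gives the same grasp; the last joint's range is limited). The gripper opens to 95 mm and grips with 3 to 60 N. Pads are 20 mm wide; open, the fingers measure 119 mm over their backs; the gripper's body (75 mm by 180 mm) begins 59 mm behind the grasp point.
Start: joints at [-1.258, 0.491, 1.559, -0, 1.092, -0.106], TCP at [0.254, -0.571, 0.24] pointing down, gripper open.
Joint ranges: [-3.1, 3.1], [-0.84, 2.19], [0.05, 2.79], [-1.13, 4.28], [0.06, 2.93], [-2.69, 2.69]. Speed limits (rad/s): [2.22, 2.22, 2.79, 3.14, 3.14, 3.14].

## Interface

Orientations are given as a unit quaternion [w, x, y, z].
In Python, from bench import get_obs, read_camera, camera_params, job_done, nose_length gives the robot as it stands. The module is installed in compiled form; this text tells all that it offers.
- The arm moves only by the tool drive_tool, never from a script. Its argument "moves" is text: rows parted by semicolons, each of 6 numbers parted by spaces: the shift along the world's x, y, z in units of 30 mm (1.0 is 30 mm), then the turn, a rotation vector about the world's x, y, z in units of 6 degrees (1.0 is 6 degrees). In form: tx ty tz wx wy wz; .... A call has 1 to 10 rows; each row shifts and turns the commanded pose from where the row before left it; what a row does not reach is not made up. A row lasts 1/10 s, in which the tool goes at most 50 mm and 8.59 degrees, less where a joint would pass 70% of its speed; a pose out of reach is approached as far as the arm can. A call with a number of a shift or a turn outside -1 to 1 is refused whole. A call with a gripper value outside its range is refused whole. "fingers" is the closure, from -1 (fully open) to 1 (shut), set as the call begins (left out, the last holds). The fingers move at their own pace and stop on an object; the grip force is fixed at half the most. Time passes only in rows, so rows that do not move let the fingers close. It gives the time, the measured TCP pose, the force, the opening and the grip force at its end, in the units of the state.
- get_obs(): the state, without advancing time (a new reading comes with each control period).
- read_camera(name): name is "scene" or "top"; returns (picture, depth): 420x560x3 uint8, red, green, blue; 420x560 float32, m along the optical axis (not along the pixel's ray), 0 where there is no reading.
- camera_params(name): a dict with "mtx" (3x3 intrinsics, pixels), "view" (4x4, takes a point from world to camera coordinates). Camera axes: x right, y up, looking along -z (the intrinsics and any distortion apply to the point x, -y, -z); pixel columns grow to the right and rows downward; lengths in m; the calibration is good to about 2 mm. A picture is of the moment at which its call begins. camera_params takes no time and is no camera call.
- job_done(): hands the job in; it is judged then, once.
The state is a dict: "clock": time; "joints": joint angles; "qd": joint speeds; "joint_torque": joint torques, N m; "tcp_pos": TCP position; "ee_rot": TCP orientation; "contact_force": force on the tool from outside, world axes, zero at the start; "torque": the same for the moment, N m; "gripper_width": finger opening in m; "gripper_force": force on a finger pad.
Only numpy, scipy, OpenCV 4.12 (cv2) and the standard library are available. Lean on these libraries where they do the work, as an engineer would, in place of code of your own. Each camera call takes 0.05 s, during which the arm holds its last target. There are 200 camera calls.

## Working session

There is one attempt and no reset: what is moved stays moved. The work goes in short steps, Python scripts to look and compute and a tool call to move; the robot and the scene stay as the last step left them, time stands still between calls to the robot, and variables do not carry over. Pictures are saved under pics/ and viewed, at most 10 in all, crops included, and the job is handed in when it is done.

Besides the shell and the picture viewer there is one more tool, called after "Call:" as a command line: name --argument value ..., lists and objects as JSON in quotes. drive_tool: Moves the arm, as the interface text tells. Shifts and turns lie within -1 to 1; 1 stands for 30 mm of shift or 6 degrees of turn. Its arguments: {"type":"object","properties":{"moves":{"type":"string"},"fingers":{"type":"number"}},"required":["moves"]}

```bash
mkdir -p pics; cat > h.py <<'E'
import numpy as np, cv2
from bench import *
def snap(n,f):
    p,d=read_camera(n); cv2.imwrite(f'pics/{f}.png',p[:,:,::-1]); np.savez(f'{f}.npz',p=p,d=d); return p,d
def world(n,d):
    c=camera_params(n); K=np.array(c['mtx']); V=np.linalg.inv(np.array(c['view']))
    v,u=np.mgrid[:d.shape[0],:d.shape[1]]
    X=np.stack([(u-K[0,2])/K[0,0]*d,-(v-K[1,2])/K[1,1]*d,-d,np.ones_like(d)],-1)
    return (X@V.T)[...,:3]
E
python3 - <<'E'
from h import *
print(get_obs(),nose_length)
for n in('scene','top'):
    snap(n,n+'0'); print(camera_params(n))
E
```

```text
{'clock': 0.0, 'joints': array([-1.25760551e+00,  4.91538505e-01,  1.55949315e+00, -1.20455803e-05,
        1.09170428e+00, -1.05603914e-01]), 'qd': array([-0.00047709, -0.00092463,  0.00041788,  0.00056718,  0.00055194,
        0.00046688]), 'joint_torque': array([ 4.69030347e-04, -6.12656593e+01, -2.58189690e+01,  6.92767231e-02,
        4.81682376e-02, -1.09815762e-04]), 'tcp_pos': array([ 0.25410428, -0.57075138,  0.23905977]), 'ee_rot': array([-5.68011426e-04,  9.78155624e-01,  2.07873152e-01, -6.45405251e-05]), 'contact_force': array([0.67290553, 0.06457723, 0.12101249]), 'torque': array([ 0.00227648,  0.02789891, -0.05722987]), 'gripper_force': 0.0, 'gripper_width': 0.0954622877065193} 0.025
{'mtx': array([[482.51051938,   0.        , 290.6121697 ],
       [  0.        , 482.51051938, 213.50836388],
       [  0.        ,   0.        ,   1.        ]]), 'view': array([[ 0.9014427 , -0.43288648, -0.00321851, -0.60133968],
       [ 0.19242105,  0.39401544,  0.89873576, -0.07538099],
       [-0.38778242, -0.8107781 ,  0.43847881, -1.283751  ],
       [ 0.        ,  0.        ,  0.        ,  1.        ]])}
{'mtx': array([[391.02751437,   0.        , 275.53430864],
       [  0.        , 391.02751437, 209.97436915],
       [  0.        ,   0.        ,   1.        ]]), 'view': array([[ 0.00780744, -0.99971658,  0.02249016, -0.40190783],
       [ 0.99114657,  0.01071768,  0.13233899, -0.50921819],
       [-0.13254253,  0.02125782,  0.99094933, -0.93959296],
       [ 0.        ,  0.        ,  0.        ,  1.        ]])}
```

View pics/scene0.png

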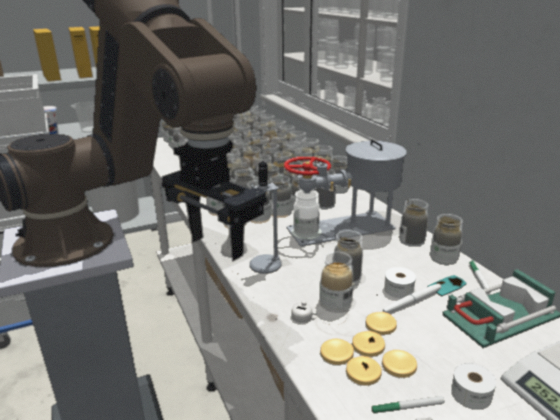

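View pics/top0.png

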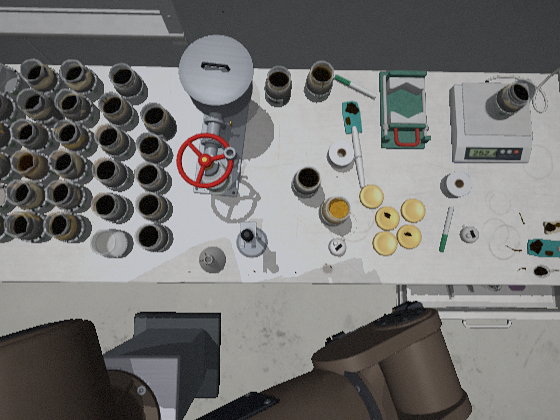

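The scene view shows the black grip at about (263,172) on its stand and the red wheel at (307,166). In the top view the wheel hub is at about (205,160), the socket boss at (230,153), the hopper at (215,70) and the fork stand at about (250,237).

```bash
python3 - <<'E'
from h import *
from scipy.optimize import least_squares
def circ(P,r=None):
    f=lambda q:np.hypot(P[:,0]-q[0],P[:,1]-q[1])-(q[2] if r is None else r)
    return least_squares(f,[*P[:,:2].mean(0),.05],loss='soft_l1',f_scale=.002).x
for n in('scene','top'):
    z=np.load(n+'0.npz');p=z['p'].astype(int);d=z['d'];W=world(n,d)
    red=(p[...,0]>130)&(p[...,1]<60)&(p[...,2]<70)&(W[...,2]>.17)&(W[...,2]<.25)&(abs(W[...,1]+.3)<.3)
    P=W[red];print(n,'red',len(P),np.median(P,0),'z',np.percentile(P[:,2],[5,50,95]))
    c=circ(P[:,:2]);
    r=np.hypot(*(P[:,:2]-np.median(P[:,:2],0)).T);
    for k in range(3):
        q=np.hypot(P[:,0]-c[0],P[:,1]-c[1]); S=P[q>.045]; c=circ(S)
    print('wheel c',c)
    m=(d>0)&(W[...,2]>.212)&(W[...,2]<.226)&(np.hypot(W[...,0]-c[0],W[...,1]-c[1])<.085)&~red&(abs(p[...,0]-p[...,1])<25)
    B=W[m];print('boss',len(B),B.mean(0),np.median(B,0),np.ptp(B,0))
    m=(d>0)&(W[...,2]>.222)&(W[...,2]<.275)&(np.abs(W[...,0]-.46)<.12)&(abs(W[...,1]+.34)<.12)&(p.max(-1)<70)
    v,u=np.nonzero(m);G=W[m]
    print('grip',len(G),np.median(G,0) if len(G) else'', (u.min(),u.max(),v.min(),v.max()) if len(G) else '', G.min(0) if len(G) else '',G.max(0) if len(G) else '')
z=np.load('top0.npz');a=cv2.resize(z['p'][120:270,150:290,::-1],None,fx=4,fy=4,interpolation=2)
z=np.load('scene0.npz');b=cv2.resize(z['p'][140:290,240:380,::-1],None,fx=4,fy=4,interpolation=2)
cv2.imwrite('pics/c.png',cv2.resize(np.hstack([a,b]),(800,429)))
E
```

```text
scene red 161 [ 0.58481658 -0.24642159  0.20251044] z [0.20016687 0.20251044 0.20510425]
wheel c [ 0.59524815 -0.24864476  0.05410717]
boss 47 [ 0.60773611 -0.29944732  0.21571937] [ 0.60689715 -0.29978268  0.21588543] [0.02082427 0.0254419  0.00579392]
grip 175 [ 0.43256704 -0.34698106  0.24450423] (np.int64(258), np.int64(267), np.int64(162), np.int64(182)) [ 0.42302019 -0.35280475  0.22214986] [ 0.44436865 -0.33873812  0.26752558]
top red 774 [ 0.5932369  -0.23635557  0.20381241] z [0.20090299 0.20381241 0.2066727 ]
wheel c [ 0.59585725 -0.24336097  0.05446645]
boss 90 [ 0.60903941 -0.2973519   0.21660998] [ 0.60910371 -0.29777517  0.21660461] [0.0250362  0.02302974 0.00852041]
grip 112 [ 0.4342344  -0.33850211  0.26459962] (np.int64(241), np.int64(253), np.int64(229), np.int64(240)) [ 0.42514115 -0.34845736  0.22373866] [ 0.44575981 -0.32680712  0.26857689]
```

View pics/c.png

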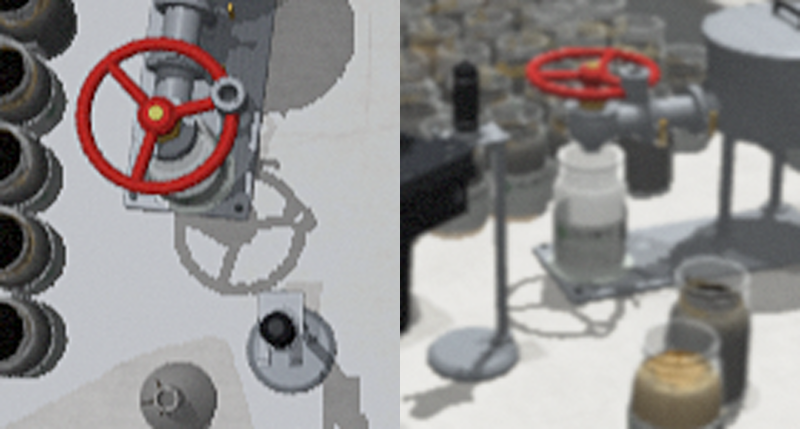

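The crop shows the boss with its hole at about (228,94), the hub at (155,113) and the grip top at (278,328); the wheel pipe leads up to the hopper. I'll refine the grip axis, hole and hopper direction.

```bash
python3 - <<'E'
from h import *
for n in('scene','top'):
    z=np.load(n+'0.npz');p=z['p'].astype(int);d=z['d'];W=world(n,d);ok=d>0
    g=ok&(np.hypot(W[...,0]-.434,W[...,1]+.342)<.03)
    T=W[g&(W[...,2]>.262)&(W[...,2]<.275)]
    print(n,'griptop',len(T),T.mean(0),(T.min(0)+T.max(0))/2,np.ptp(T,0))
    S=W[g&(W[...,2]>.225)&(W[...,2]<.262)&(p.max(-1)<80)]
    if n=='scene':
        from scipy.optimize import least_squares
        print('axis r12',least_squares(lambda q:np.hypot(S[:,0]-q[0],S[:,1]-q[1])-.012,[.44,-.33],loss='soft_l1',f_scale=.001).x,len(S))
    B=W[ok&(np.hypot(W[...,0]-.609,W[...,1]+.298)<.02)&(W[...,2]>.213)&(W[...,2]<.222)]
    print('boss mid',(B.min(0)+B.max(0))/2,np.ptp(B,0),B.mean(0))
    H=W[ok&(np.hypot(W[...,0]-.609,W[...,1]+.298)<.009)];print('hole',H[H[:,2]<.205].mean(0),(H[:,2]<.205).sum())
    Y=W[ok&(p[...,0]>140)&(p[...,1]>130)&(p[...,2]<110)&(np.hypot(W[...,0]-.596,W[...,1]+.243)<.02)]
    print('spindle',Y.mean(0),len(Y))
    L=W[ok&(W[...,2]>.19)&(W[...,2]<.25)&(W[...,0]>.69)&(abs(W[...,1]+.25)<.15)]
    print('hopper',np.percentile(L,[1,50,99],axis=0))
    F=W[ok&(np.hypot(W[...,0]-.45,W[...,1]+.342)<.05)&(W[...,2]>.19)&(W[...,2]<.215)]
    print('fork',len(F),F.min(0),F.max(0),F.mean(0))
    A=W[ok&(np.hypot(W[...,0]-.44,W[...,1]+.342)<.07)];print('max z',A[:,2].max())
E
```

```text
scene griptop 34 [ 0.43462358 -0.34154699  0.26473404] [ 0.43612949 -0.34131393  0.26476476] [0.02015118 0.01842815 0.00552164]
axis r12 [ 0.42942356 -0.35705227] 153
boss mid [ 0.60990999 -0.29807385  0.21568462] [0.02445594 0.0254419  0.00533671] [ 0.6081102  -0.29974742  0.21598021]
hole [ 0.60864411 -0.30105164  0.02457147] 37
spindle [ 0.59682512 -0.24403629  0.20868345] 3
hopper [[ 0.71368716 -0.39579841  0.19067332]
 [ 0.84284591 -0.29442498  0.22178256]
 [ 0.92763492 -0.14608439  0.24850245]]
fork 138 [ 0.41201594 -0.35811256  0.19004588] [ 0.46607889 -0.32110019  0.21470239] [ 0.44299252 -0.34388454  0.20547846]
max z 0.2675255770690567
top griptop 92 [ 0.43651943 -0.33733135  0.26494798] [ 0.43628143 -0.33741705  0.26530524] [0.01911001 0.02086072 0.00654331]
boss mid [ 0.61014029 -0.29673883  0.21704697] [0.02516644 0.02302974 0.00765788] [ 0.60980149 -0.29691791  0.21674113]
hole [ 0.61043883 -0.29760513  0.04476009] 48
spindle [ 0.59616209 -0.24327377  0.20802425] 20
hopper [[ 0.71644179 -0.39215283  0.19144209]
 [ 0.81758523 -0.26532653  0.22413031]
 [ 0.9264739  -0.14663283  0.24827731]]
fork 220 [ 0.41336173 -0.35234583  0.19896569] [ 0.46773251 -0.32096812  0.21200945] [ 0.44322789 -0.3381521   0.20498781]
max z 0.268576894421535
```

Call:
drive_tool --moves "0 0 1 0 0 0; 0 0 1 0 0 0; 0 0 1 0 0 0; 0 0 1 0 0 0; 0 0 0 0 0 0" --fingers -1

```text
clock: 0.6
tcp_pos: [0.2544, -0.5717, 0.3635]
ee_rot: [0.003, 0.978, 0.208, 0.0]
contact_force: [0.9, 0.3, 0.6]
gripper_width: 0.0949
gripper_force: 0.0
```

Call:
drive_tool --moves "0.75 0.97 0 0 0 0; 0.75 0.97 0 0 0 0; 0.75 0.97 0 0 0 0; 0.75 0.97 0 0 0 0; 0.76 0.97 0 0 0 0; 0.76 0.97 0 0 0 0; 0.76 0.97 0 0 0 0; 0.76 0.97 0 0 0 0; 0 0 0 0 0 0; 0 0 0 0 0 0"

```text
clock: 1.6
tcp_pos: [0.4356, -0.3377, 0.3589]
ee_rot: [-0.0, 0.978, 0.209, -0.0]
contact_force: [-1.1, -0.2, -1.5]
gripper_width: 0.0951
gripper_force: 0.0
```

Call:
drive_tool --moves "0 0 -0.8 0 0 0; 0 0 -0.8 0 0 0; 0 0 -0.8 0 0 0; 0 0 -0.7 0 0 0; 0 0 -0.4 0 0 0; 0 0 -0.23 0 0 0; 0 0 0 0 0 0; 0 0 0 0 0 0"

```text
clock: 2.4
tcp_pos: [0.4355, -0.3386, 0.2484]
ee_rot: [0.0, 0.978, 0.208, 0.0]
contact_force: [-0.5, -0.3, -0.1]
gripper_width: 0.0951
gripper_force: 0.0
```

Call:
drive_tool --moves "0 0 0 0 0 0; 0 0 0 0 0 0; 0 0 0 0 0 0; 0 0 0 0 0 0; 0 0 0 0 0 0; 0 0 0 0 0 0; 0 0 0 0 0 0; 0 0 0 0 0 0; 0 0 0 0 0 0; 0 0 0 0 0 0" --fingers 1

```text
clock: 3.4
tcp_pos: [0.4354, -0.3382, 0.2477]
ee_rot: [0.0, 0.978, 0.208, -0.0]
contact_force: [0.3, -0.6, 0.7]
gripper_width: 0.0235
gripper_force: 30.0
```

```bash
cat > g.py <<'E'
from h import *
import sys
f=sys.argv[1]; x0,y0=map(float,sys.argv[2:4])
I=[]
for n in('scene','top'):
    p,d=snap(n,n+f); c=camera_params(n); q=np.array(c['view'])@[x0,y0,.24,1]; K=c['mtx']
    u=int(K[0,0]*q[0]/-q[2]+K[0,2]); v=int(-K[1,1]*q[1]/-q[2]+K[1,2])
    u=min(max(u,50),510); v=min(max(v,50),370)
    I.append(cv2.resize(p[v-50:v+50,u-50:u+50,::-1],(400,400),interpolation=2))
cv2.imwrite(f'pics/{f}.png',np.hstack(I)); o=get_obs(); print(o['clock'],o['tcp_pos'],o['contact_force'],o['gripper_width'])
E
python3 g.py grasp .436 -.339
```

```text
3.5 [ 0.43539585 -0.33818286  0.24774229] [-0.96872593  0.31510435 -1.10887138] 0.023267147061131414
```

View pics/grasp.png

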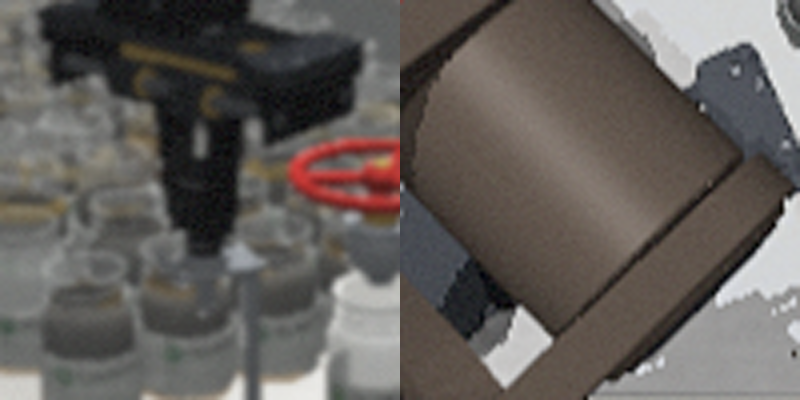

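The fingers hold the grip (23.3 mm) with the collar still in the fork. Next I lift straight up.

Call:
drive_tool --moves "0 0 0.3 0 0 0; 0 0 0.5 0 0 0; 0 0 0.5 0 0 0; 0 0 0.5 0 0 0; 0 0 0.5 0 0 0; 0 0 0 0 0 0; 0 0 0 0 0 0; 0 0 0 0 0 0"

```text
clock: 4.3
tcp_pos: [0.4352, -0.338, 0.3161]
ee_rot: [-0.0, 0.978, 0.208, -0.0]
contact_force: [0.5, -0.2, -0.9]
gripper_width: 0.0234
gripper_force: 30.0
```

```bash
python3 g.py lift .436 -.339
```

```text
4.4 [ 0.43525105 -0.33806164  0.31604197] [ 0.17552217  0.88365174 -1.07467026] 0.023375219207752644
```

View pics/lift.png

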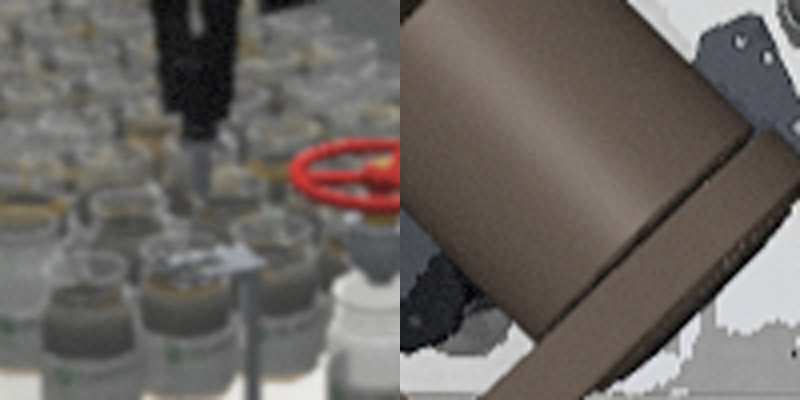

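The handle hangs upright and free of the fork. Next I carry it over the socket.

Call:
drive_tool --moves "0.6 0.14 0 0 0 0; 0.8 0.19 0 0 0 0; 0.8 0.19 0 0 0 0; 0.8 0.19 0 0 0 0; 0.8 0.19 0 0 0 0; 0.8 0.19 0 0 0 0; 0.8 0.19 0 0 0 0; 0.38 0.09 -0.3 0 0 0; 0 0 -0.2 0 0 0; 0 0 0 0 0 0"

```text
clock: 5.4
tcp_pos: [0.6081, -0.2968, 0.2998]
ee_rot: [-0.001, 0.978, 0.208, -0.001]
contact_force: [0.2, -0.6, -1.2]
gripper_width: 0.0237
gripper_force: 30.0
```

```bash
python3 - <<'E'
from h import *
o=get_obs();print(o['tcp_pos'],o['contact_force'])
p,d=snap('scene','over');W=world('scene',d)
t=o['tcp_pos'];c=camera_params('scene')
def pr(X):
    q=np.array(c['view'])@[*X,1];K=c['mtx'];return K[0,0]*q[0]/-q[2]+K[0,2],-K[1,1]*q[1]/-q[2]+K[1,2]
print(pr([.61,-.2975,.218]),pr([t[0],t[1],t[2]-.042-.032]),pr([t[0],t[1],t[2]-.042]))
u,v=map(int,pr([.61,-.2975,.23]))
cv2.imwrite('pics/over.png',cv2.resize(p[v-30:v+30,u-40:u+40,::-1],(800,600),interpolation=2));print(u,v)
E
```

```text
[ 0.60812605 -0.2968027   0.29981177] [ 0.20786442 -0.6358166  -1.1822311 ]
(np.float64(321.85089901529125), np.float64(164.2990998583148)) (np.float64(321.1213384867737), np.float64(161.3135941073893)) (np.float64(321.44588932412984), np.float64(148.78307989834445))
321 159
```

View pics/over.png

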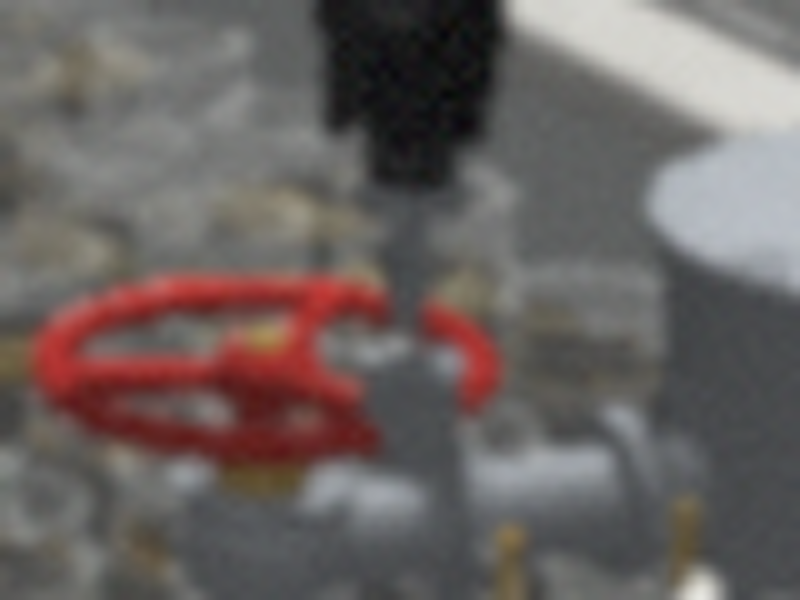

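The pin stands just over the boss, about 1 mm to its left (pin at u≈407, boss at ≈413 in the 10x crop). I'll nudge it +x and lower it gently.

Call:
drive_tool --moves "0.04 -0.01 0 0 0 0; 0 0 -0.1 0 0 0; 0 0 -0.1 0 0 0; 0 0 -0.1 0 0 0; 0 0 -0.1 0 0 0; 0 0 -0.1 0 0 0; 0 0 -0.1 0 0 0; 0 0 0 0 0 0"

```text
clock: 6.25
tcp_pos: [0.6099, -0.2973, 0.2832]
ee_rot: [-0.0, 0.978, 0.208, -0.0]
contact_force: [0.5, -0.7, -0.9]
gripper_width: 0.0236
gripper_force: 30.0
```

Call:
drive_tool --moves "0 0 -0.1 0 0 0; 0 0 -0.1 0 0 0; 0 0 -0.1 0 0 0; 0 0 -0.1 0 0 0; 0 0 -0.1 0 0 0; 0 0 -0.1 0 0 0; 0 0 0 0 0 0"

```text
clock: 6.95
tcp_pos: [0.6099, -0.2973, 0.2652]
ee_rot: [-0.0, 0.978, 0.208, -0.0]
contact_force: [-0.6, -0.0, -2.2]
gripper_width: 0.0233
gripper_force: 30.0
```

Call:
drive_tool --moves "0 0 -0.06 0 0 0; 0 0 -0.06 0 0 0; 0 0 -0.05 0 0 0; 0 0 0 0 0 0; 0 0 0 0 0 0"

```text
clock: 7.45
tcp_pos: [0.61, -0.2974, 0.2607]
ee_rot: [0.0, 0.978, 0.208, 0.0]
contact_force: [-1.9, -0.3, 1.3]
gripper_width: 0.0237
gripper_force: 30.0
```

Call:
drive_tool --moves "0 0 -0.04 0 0 0; 0 0 -0.03 0 0 0; 0 0 0 0 0 0; 0 0 0 0 0 0"

```text
clock: 7.85
tcp_pos: [0.6103, -0.2974, 0.2606]
ee_rot: [0.001, 0.978, 0.208, 0.001]
contact_force: [-4.6, 1.5, 13.0]
gripper_width: 0.0238
gripper_force: 30.0
```

The collar is on the boss (z as predicted, 13 N push), so the handle is home. Next I work out the crank rows.

```bash
cat > rows.py <<'E'
import numpy as np,sys
# x y of commanded point, cx cy r, start deg, step deg, n
def rows(x,y,cx,cy,r,a,s,n):
    o=[];p=np.array([x,y])
    for k in range(1,n+1):
        t=np.radians(a+s*k);g=np.array([cx+r*np.cos(t),cy+r*np.sin(t)])
        m=np.round((g-p)/.03,2);p=p+m*.03;o.append(f'{m[0]:g} {m[1]:g} 0 0 0 0')
    print('; '.join(o),p)
if __name__=='__main__':rows(*map(float,sys.argv[1:8]),int(sys.argv[8]))
E
python3 rows.py .6101 -.2974 .596 -.2435 .055 -75.4 -10 8
```

```text
-0.32 -0.03 0 0 0 0; -0.32 0 0 0 0 0; -0.32 0.06 0 0 0 0; -0.3 0.11 0 0 0 0; -0.27 0.16 0 0 0 0; -0.25 0.21 0 0 0 0; -0.2 0.25 0 0 0 0; -0.16 0.27 0 0 0 0 [ 0.5459 -0.2665]
```

Call:
drive_tool --moves "-0.32 -0.03 0.02 0 0 0; -0.32 0 0 0 0 0; -0.32 0.06 0 0 0 0; 0 0 0 0 0 0"

```text
clock: 8.25
tcp_pos: [0.5812, -0.2966, 0.2607]
ee_rot: [0.001, 0.978, 0.208, 0.001]
contact_force: [-2.1, 0.1, 8.4]
gripper_width: 0.0234
gripper_force: 30.0
```

Call:
drive_tool --moves "-0.3 0.11 0 0 0 0; -0.27 0.16 0 0 0 0; -0.25 0.21 0 0 0 0; -0.2 0.25 0 0 0 0; -0.16 0.27 0 0 0 0; 0 0 0 0 0 0; 0 0 0 0 0 0"

```text
clock: 8.95
tcp_pos: [0.5463, -0.2663, 0.2606]
ee_rot: [0.001, 0.978, 0.208, 0.001]
contact_force: [-1.9, 2.1, 10.1]
gripper_width: 0.0236
gripper_force: 30.0
```

```bash
python3 rows.py .5459 -.2665 .596 -.2435 .055 -155.4 -4 12
cat > w.py <<'E'
from h import *
p,d=snap('scene','w');p=p.astype(int);W=world('scene',d);o=get_obs();t=o['tcp_pos']
m=(d>0)&(W[...,2]>.19)&(W[...,2]<.216)&(np.hypot(W[...,0]-.596,W[...,1]+.2435)<.085)&(np.hypot(W[...,0]-.596,W[...,1]+.2435)>.035)&(p.max(-1)-p.min(-1)<40)
B=W[m];print(t,len(B),np.median(B,0), 'near tcp',(np.hypot(*(B[:,:2]-t[:2]).T)<.018).sum())
E
python3 w.py
```

```text
-0.05 0.12 0 0 0 0; -0.04 0.12 0 0 0 0; -0.03 0.13 0 0 0 0; -0.02 0.12 0 0 0 0; -0.02 0.13 0 0 0 0; -0 0.13 0 0 0 0; -0 0.13 0 0 0 0; 0.01 0.12 0 0 0 0; 0.02 0.13 0 0 0 0; 0.03 0.12 0 0 0 0; 0.04 0.13 0 0 0 0; 0.05 0.11 0 0 0 0 [ 0.5456 -0.2218]
[ 0.5463221  -0.26634536  0.26063235] 147 [ 0.54517516 -0.27594136  0.19835529] near tcp 100
```

The boss follows the tool. Continuing in 4° steps toward the stop.

Call:
drive_tool --moves "-0.05 0.12 0 0 0 0; -0.04 0.12 0 0 0 0; -0.03 0.13 0 0 0 0; -0.02 0.12 0 0 0 0; 0 0 0 0 0 0; 0 0 0 0 0 0"

```text
clock: 9.6
tcp_pos: [0.5424, -0.2522, 0.2607]
ee_rot: [0.001, 0.978, 0.208, 0.001]
contact_force: [-0.3, -0.5, 8.6]
gripper_width: 0.0239
gripper_force: 30.0
```

Call:
drive_tool --moves "-0.02 0.13 0 0 0 0; 0 0 0 0 0 0; 0 0 0 0 0 0"

```text
clock: 9.9
tcp_pos: [0.5419, -0.2484, 0.2607]
ee_rot: [0.001, 0.978, 0.208, 0.002]
contact_force: [-0.2, -0.5, 9.2]
gripper_width: 0.0239
gripper_force: 30.0
```

Call:
drive_tool --moves "0 0.13 0 0 0 0; 0 0 0 0 0 0; 0 0 0 0 0 0"

```text
clock: 10.2
tcp_pos: [0.5418, -0.2445, 0.2606]
ee_rot: [0.001, 0.978, 0.208, 0.001]
contact_force: [-0.2, -1.4, 9.1]
gripper_width: 0.0235
gripper_force: 30.0
```

Call:
drive_tool --moves "0 0.13 0 0 0 0; 0 0 0 0 0 0; 0 0 0 0 0 0"

```text
clock: 10.5
tcp_pos: [0.5418, -0.2406, 0.2606]
ee_rot: [0.001, 0.978, 0.208, 0.001]
contact_force: [0.3, -1.6, 8.1]
gripper_width: 0.0239
gripper_force: 30.0
```

Call:
drive_tool --moves "0.01 0.12 0 0 0 0; 0 0 0 0 0 0; 0 0 0 0 0 0"

```text
clock: 10.8
tcp_pos: [0.5421, -0.2376, 0.2607]
ee_rot: [0.002, 0.978, 0.208, 0.001]
contact_force: [-0.6, -4.3, 6.9]
gripper_width: 0.0238
gripper_force: 30.0
```

Call:
drive_tool --moves "0.02 0.13 0 0 0 0; 0 0 0 0 0 0; 0 0 0 0 0 0"

```text
clock: 11.1
tcp_pos: [0.5429, -0.236, 0.2608]
ee_rot: [0.004, 0.978, 0.208, 0.001]
contact_force: [-0.8, -17.6, 6.3]
gripper_width: 0.0238
gripper_force: 30.0
```

The stop is found: force rose to 17.6 N with the tool at y ≈ -0.237. I'll take a reference of the shut wheel from both cameras.

```bash
python3 - <<'E'
from h import *
for n in('scene','top'): snap(n,n+'shut')
a=cv2.imread('pics/sceneshut.png')[130:220,250:370];b=cv2.imread('pics/topshut.png')[100:220,140:300]
cv2.imwrite('pics/shut.png',np.hstack([cv2.resize(a,(400,300),interpolation=2),cv2.resize(b,(400,300),interpolation=2)]))
E
```

```text
(no output)
```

View pics/shut.png

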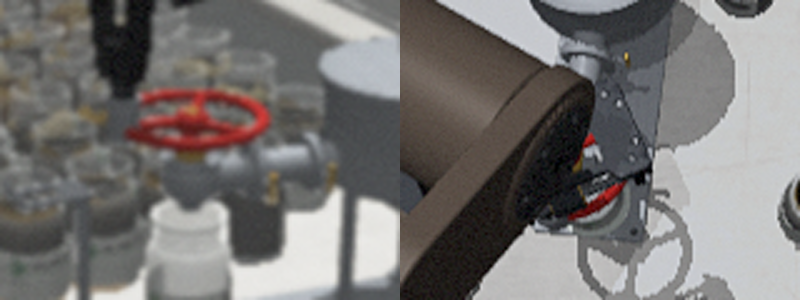

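```bash
python3 - <<'E'
from rows import rows
# commanded now ~ (.5449?,-.2326): ease back to theta 180 at (.541,-.2435)... then circle
for a in (180,280,20,120): 
    import numpy as np
    t=np.radians(a);rows(.596+.055*np.cos(t),-.2435+.055*np.sin(t),.596,-.2435,.055,a,10 if a<300 else 10,10)
E
```

```text
0.03 -0.32 0 0 0 0; 0.08 -0.31 0 0 0 0; 0.14 -0.29 0 0 0 0; 0.18 -0.26 0 0 0 0; 0.22 -0.22 0 0 0 0; 0.27 -0.19 0 0 0 0; 0.29 -0.13 0 0 0 0; 0.3 -0.09 0 0 0 0; 0.32 -0.02 0 0 0 0; 0.32 0.02 0 0 0 0 [ 0.6055 -0.2978]
0.31 0.08 0 0 0 0; 0.29 0.14 0 0 0 0; 0.26 0.18 0 0 0 0; 0.23 0.23 0 0 0 0; 0.18 0.26 0 0 0 0; 0.13 0.29 0 0 0 0; 0.09 0.31 0 0 0 0; 0.02 0.32 0 0 0 0; -0.02 0.31 0 0 0 0; -0.09 0.31 0 0 0 0 [ 0.64755065 -0.22476443]
-0.14 0.29 0 0 0 0; -0.18 0.26 0 0 0 0; -0.22 0.23 0 0 0 0; -0.27 0.18 0 0 0 0; -0.29 0.14 0 0 0 0; -0.3 0.08 0 0 0 0; -0.32 0.03 0 0 0 0; -0.32 -0.03 0 0 0 0; -0.31 -0.08 0 0 0 0; -0.29 -0.14 0 0 0 0 [ 0.56848309 -0.19588889]
-0.26 -0.18 0 0 0 0; -0.23 -0.23 0 0 0 0; -0.18 -0.26 0 0 0 0; -0.14 -0.29 0 0 0 0; -0.08 -0.31 0 0 0 0; -0.03 -0.32 0 0 0 0; 0.03 -0.32 0 0 0 0; 0.08 -0.3 0 0 0 0; 0.14 -0.29 0 0 0 0; 0.18 -0.27 0 0 0 0 [ 0.5538    -0.2789686]
```

The left half shows the boss at about (118,122) under the gripper; the top view is mostly covered by the arm. Opening now, anticlockwise.

Call:
drive_tool --moves "-0.03 -0.36 0 0 0 0; 0.03 -0.32 0 0 0 0; 0.08 -0.31 0 0 0 0; 0.14 -0.29 0 0 0 0; 0.18 -0.26 0 0 0 0; 0.22 -0.22 0 0 0 0; 0.27 -0.19 0 0 0 0; 0.29 -0.13 0 0 0 0; 0.3 -0.09 0 0 0 0"

```text
clock: 12.1
tcp_pos: [0.5868, -0.2977, 0.2607]
ee_rot: [0.0, 0.978, 0.208, 0.001]
contact_force: [-2.7, 4.8, 11.0]
gripper_width: 0.0237
gripper_force: 30.0
```

Call:
drive_tool --moves "0.32 -0.02 0 0 0 0; 0.32 0.02 0 0 0 0; 0.31 0.08 0 0 0 0; 0.29 0.14 0 0 0 0; 0.26 0.18 0 0 0 0; 0.23 0.23 0 0 0 0; 0.18 0.26 0 0 0 0; 0.13 0.29 0 0 0 0; 0 0 0 0 0 0"

```text
clock: 13.0
tcp_pos: [0.6482, -0.2617, 0.2607]
ee_rot: [0.001, 0.978, 0.208, 0.001]
contact_force: [-1.9, 1.8, 9.3]
gripper_width: 0.0237
gripper_force: 30.0
```

Call:
drive_tool --moves "0.09 0.31 0 0 0 0; 0.02 0.32 0 0 0 0; -0.02 0.31 0 0 0 0; -0.09 0.31 0 0 0 0; -0.14 0.29 0 0 0 0; -0.18 0.26 0 0 0 0; -0.22 0.23 0 0 0 0; -0.27 0.18 0 0 0 0; -0.29 0.14 0 0 0 0; -0.3 0.08 0 0 0 0"

```text
clock: 14.0
tcp_pos: [0.6066, -0.19, 0.2607]
ee_rot: [0.002, 0.978, 0.208, 0.002]
contact_force: [4.3, -5.4, 7.3]
gripper_width: 0.0237
gripper_force: 30.0
```

Call:
drive_tool --moves "-0.32 0.03 0 0 0 0; -0.32 -0.03 0 0 0 0; -0.31 -0.08 0 0 0 0; -0.29 -0.14 0 0 0 0; -0.26 -0.18 0 0 0 0; -0.23 -0.23 0 0 0 0; -0.18 -0.26 0 0 0 0; -0.14 -0.29 0 0 0 0; -0.08 -0.31 0 0 0 0; -0.03 -0.32 0 0 0 0"

```text
clock: 15.0
tcp_pos: [0.5414, -0.2435, 0.2606]
ee_rot: [0.0, 0.978, 0.208, 0.002]
contact_force: [2.4, 3.9, 9.9]
gripper_width: 0.0235
gripper_force: 30.0
```

```bash
python3 w.py; python3 -c "
from bench import *;o=get_obs();print(o['contact_force'],o['joints'],o['clock'])"
```

```text
[ 0.54143984 -0.24490492  0.26064189] 147 [ 0.54211127 -0.25188427  0.19845607] near tcp 90
[-0.7755543   0.49723699 10.71810661] [-5.36321294e-01  4.25453012e-01  1.61280537e+00  1.11188269e-03
  1.09975590e+00  6.15635045e-01] 15.05
```

Call:
drive_tool --moves "0.03 -0.32 0 0 0 0; 0.08 -0.31 0 0 0 0; 0.14 -0.29 0 0 0 0; 0.18 -0.26 0 0 0 0; 0.22 -0.22 0 0 0 0; 0.27 -0.19 0 0 0 0; 0.29 -0.13 0 0 0 0; 0.3 -0.09 0 0 0 0; 0.32 -0.02 0 0 0 0; 0.32 0.02 0 0 0 0"

```text
clock: 16.05
tcp_pos: [0.6056, -0.2979, 0.2607]
ee_rot: [0.0, 0.978, 0.208, 0.001]
contact_force: [-5.3, 4.0, 11.2]
gripper_width: 0.0237
gripper_force: 30.0
```

Call:
drive_tool --moves "0.31 0.08 0 0 0 0; 0.29 0.14 0 0 0 0; 0.26 0.18 0 0 0 0; 0.23 0.23 0 0 0 0; 0.18 0.26 0 0 0 0; 0.13 0.29 0 0 0 0; 0.09 0.31 0 0 0 0; 0.02 0.32 0 0 0 0; -0.02 0.31 0 0 0 0; -0.09 0.31 0 0 0 0"

```text
clock: 17.05
tcp_pos: [0.648, -0.2258, 0.2607]
ee_rot: [0.002, 0.978, 0.208, 0.001]
contact_force: [-1.4, -4.7, 7.8]
gripper_width: 0.0232
gripper_force: 30.0
```

Call:
drive_tool --moves "-0.14 0.29 0 0 0 0; -0.18 0.26 0 0 0 0; -0.22 0.23 0 0 0 0; -0.27 0.18 0 0 0 0; -0.29 0.14 0 0 0 0; -0.3 0.08 0 0 0 0; -0.32 0.03 0 0 0 0; -0.32 -0.03 0 0 0 0; -0.31 -0.08 0 0 0 0; -0.29 -0.14 0 0 0 0"

```text
clock: 18.05
tcp_pos: [0.5692, -0.1964, 0.2606]
ee_rot: [0.001, 0.978, 0.208, 0.003]
contact_force: [5.2, 1.5, 5.1]
gripper_width: 0.0234
gripper_force: 30.0
```

Call:
drive_tool --moves "-0.26 -0.18 0 0 0 0; -0.23 -0.23 0 0 0 0; -0.18 -0.26 0 0 0 0; -0.14 -0.29 0 0 0 0; 0 0 0 0 0 0; 0 0 0 0 0 0"

```text
clock: 18.65
tcp_pos: [0.5445, -0.2259, 0.2607]
ee_rot: [0.001, 0.978, 0.208, 0.002]
contact_force: [-0.3, -1.7, 8.9]
gripper_width: 0.0236
gripper_force: 30.0
```

```bash
cat > sp.py <<'E'
from h import *
def ang(p,n='scene'):
    # rectify onto the wheel plane z=.2035 with the calibration, take redness in polar rings
    c=camera_params(n);K=np.array(c['mtx']);V=np.array(c['view'])
    a=np.radians(np.arange(0,360,.5));r=np.linspace(.022,.042,9)
    A,R=np.meshgrid(a,r);X=np.stack([.596+R*np.cos(A),-.2435+R*np.sin(A),0*A+.203,0*A+1],-1)@V.T
    u=(K[0,0]*X[...,0]/-X[...,2]+K[0,2]).astype(np.float32);v=(-K[1,1]*X[...,1]/-X[...,2]+K[1,2]).astype(np.float32)
    q=cv2.remap(p.astype(np.float32),u,v,cv2.INTER_CUBIC)
    return np.clip(q[...,0]-(q[...,1]+q[...,2])/2,0,None).mean(0)
def shift(f,g,lim=40):
    # best shift of g against f, degrees
    s=np.arange(-lim,lim+1);e=np.array([np.mean((f-np.roll(g,-k))**2) for k in s])
    k=e.argmin();
    if 0<k<len(s)-1: d=.5*(e[k-1]-e[k+1])/(e[k-1]-2*e[k]+e[k+1])
    else:d=0
    return .5*(s[k]+d),e[k]
E
python3 - <<'E'
from sp import *
f=ang(np.load('sceneshut.npz')['p'])
w=np.load('w.npz')['p'];snap('scene','e0');e=np.load('e0.npz')['p']
print('1turn',shift(f,ang(w)),'now',shift(f,ang(e)),'tcp',get_obs()['tcp_pos'])
print(np.round(f[::10]).astype(int)); print(np.round(ang(e)[::10]).astype(int))
E
```

```text
1turn (np.float64(4.345900356769562), np.float32(23.075146)) now (np.float64(-14.371499940752983), np.float32(107.220345)) tcp [ 0.54449394 -0.22582253  0.26067583]
[  9  13  17  19  19  20  27  40  65  98 117 107  76  54  46  43  42  38
  32  25  21  20  21  19  15  10   7   6   7  10  16  25  35  48  63  76
  86  89  87  80  69  57  48  38  34  38  46  55  62  63  59  54  52  53
  61  73  83  88  85  74  58  40  23  12   5   2   1   2   1   2   4   5]
[ 12  17  26  36  48  69  96 111 100  73  52  50  57  56  49  45  43  39
  31  25  21  21  22  22  19  18  20  27  39  53  66  78  84  86  86  83
  78  71  63  56  49  44  38  31  30  34  43  54  61  62  59  57  64  78
  92  97  91  74  51  30  17  10   7   5   4   2   1   1   1   2   4   6]
```

Call:
drive_tool --moves "-0.04 -0.13 0 0 0 0; -0.03 -0.13 0 0 0 0; -0.02 -0.13 0 0 0 0; -0.01 -0.1 0 0 0 0; 0 0 0 0 0 0; 0 0 0 0 0 0"

```text
clock: 19.3
tcp_pos: [0.5415, -0.2399, 0.2606]
ee_rot: [0.001, 0.978, 0.208, 0.002]
contact_force: [0.2, 1.0, 9.1]
gripper_width: 0.0237
gripper_force: 30.0
```

```bash
cat > chk.py <<'E'
from sp import *
import sys
f=ang(np.load('sceneshut.npz')['p']);P=[snap('scene',sys.argv[1])[0] for _ in range(2)]
print([shift(f,ang(p)) for p in P])
print('spoke only',[shift(f[60:140],ang(p)[60:140],16) for p in P])
o=get_obs();print(o['tcp_pos'],o['contact_force'],o['clock'])
E
python3 chk.py e1
```

```text
[(np.float64(0.9930111444555223), np.float32(11.451917)), (np.float64(0.9142708331346512), np.float32(11.447265))]
spoke only [(np.float64(0.4288299009203911), np.float32(86.58225)), (np.float64(0.28014738857746124), np.float32(83.497826))]
[ 0.54149411 -0.2399159   0.26063458] [-0.11014503  0.75880241  9.89677623] 19.4
```

View pics/e1.png

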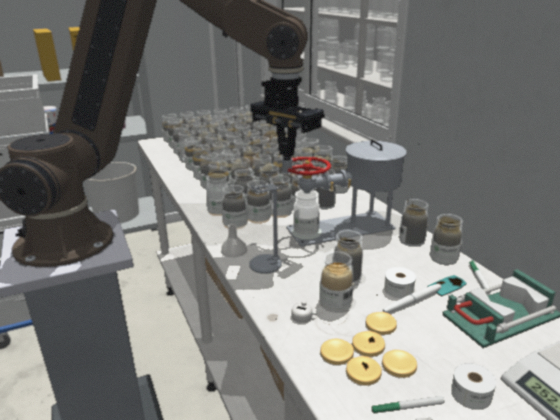

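The gripper holds the handle in the wheel at about (288,160). The fork at (275,190) is empty, and the jars, funnel and tally stand as before.

```bash
python3 -c "
from bench import *;print(job_done())"
```

```text
the job is handed in; nothing more can be done
None
```

The job is handed in: the crank handle is home in the wheel and still gripped, the valve was turned to its shut stop and then opened two full turns (within about 1° by camera), and the jars, funnel and tally look undisturbed in the last picture.

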